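Try the panel controls in their freshly printed holders

TASK

Four holder blocks have just come off the printer, still stuck to its plate. Take the four panel controls from the foam tray (large round button, small round button, square button, oblong twin rocker switch) and stand each one upright in the holder whose pocket has its shape and size, face up and right down on the pocket floor. Set them down rather than dropping them, and do not tip over any control or the cleaner bottle.

Things in the scene. Friction and masses are not known exactly. Their poses are not given: they have to be found in the camera images.
- large_round_mid (a point): Large round metal push-button, about 0.19 kg. Stands upright on the foam tray, face up, 56 mm tall. Its head, 50 mm diameter, has vertical sides from 36 to 50 mm above the foot; a 37 mm round metal plunger, 6 mm high, on top of it. Below the head a narrower round threaded barrel, 42 mm diameter, with a flat foot. This point is on its axis half-way up, 28 mm above the foot; z up. Yaw is of no matter.
- small_round_mid (a point): Small round metal push-button, about 0.07 kg. Stands upright on the foam tray, face up, 56 mm tall. Its head, 31 mm diameter, has vertical sides from 36 to 50 mm above the foot; a 23 mm round metal plunger, 6 mm high, on top of it. Below the head a narrower round threaded barrel, 24 mm diameter, with a flat foot. This point is on its axis half-way up, 28 mm above the foot; z up. Yaw is of no matter.
- square_mid (a point): Square metal-headed push-button, about 0.14 kg. Stands upright on the foam tray, face up, 56 mm tall. Its head, 42 x 42 mm, has vertical sides from 36 to 50 mm above the foot; a 32 mm square metal cap, 6 mm high, on top of it. Below the head a narrower black barrel, 34 x 34 mm, with a flat foot. This point is on its axis half-way up, 28 mm above the foot; z up. x and y: square to its sides.
- oblong_mid (a point): Oblong twin rocker switch, metal frame, about 0.12 kg. Stands upright on the foam tray, face up, 56 mm tall. Its head, 64 (x) x 30 mm (y), has vertical sides from 36 to 50 mm above the foot; two black rockers, 6 mm high, on top of it. Below the head a narrower black barrel, 54 (x) x 22 mm (y), with a flat foot. This point is on its axis half-way up, 28 mm above the foot; z up. x runs along its length.
- holder_large_round: Holder of the large round button: grey printed block stuck on the plate, 74 x 74 mm, 20 mm high, with one round pocket of 54 mm diameter open upwards, 14 mm deep, centred; pocket floor 6 mm above the block's underside. Origin: centre of the underside, z up. x and y: square to its sides.
- holder_small_round: Holder of the small round button: grey printed block stuck on the plate, 56 x 56 mm, 20 mm high, with one round pocket of 36 mm diameter open upwards, 14 mm deep, centred; pocket floor 6 mm above the block's underside. Origin: centre of the underside, z up. x and y: square to its sides.
- holder_square: Holder of the square button: grey printed block stuck on the plate, 62 x 62 mm, 20 mm high, with one square pocket of 46 x 46 mm open upwards, 14 mm deep, centred; pocket floor 6 mm above the block's underside. Origin: centre of the underside, z up. x and y: square to the pocket's sides.
- holder_oblong: Holder of the rocker switch: grey printed block stuck on the plate, 84 (x) x 50 mm (y), 20 mm high, with one oblong pocket of 66 (x) x 34 mm (y) open upwards, 14 mm deep, centred; pocket floor 6 mm above the block's underside. Origin: centre of the underside, z up. x runs along the pocket's length.
- foam_tray: White foam tray, fixed, 230 (x) x 330 mm (y), floor 14 mm above the bench, rim 20 mm. Origin: centre of its underside. The controls and two flat loose steel nuts (6 mm thick, not needed) stand on it some 100 mm apart, at least 80. Beside it, on the robot's left or right, lies the bare 4 mm aluminium plate, 250 x 260 mm, with the four holders some 115 mm apart.
- cleaner_mid (a point): Closed bottle of plate cleaner, 52 mm diameter, 120 mm tall, 0.28 kg, loose; it stands on the bench just beyond the tray and the plate, midway between them, and is not needed. This point is on its axis, 60 mm above the bench.
There are look-alikes about, which are no part of the job. What is shaped like the holder_small_round but green, purple or red is not meant.

How it is judged:
At the end, for the whole second after the job is handed in: Each of the four controls stands at rest in its own holder: axis within 10 mm of the pocket's centre, foot on the pocket floor (middle point less than 38 mm above the block's underside; 34 when fully seated), within 0.1 rad of upright, slower than 0.02 m/s; the cleaner bottle still stands (horizontal distance between large_round_mid and holder_large_round below 0.01 m and z of large_round_mid in the frame of holder_large_round below 0.038 m and angle between each of large_round_mid, small_round_mid, square_mid, oblong_mid's own z axis and vertical below 0.1 rad and linear speed of each of large_round, small_round, square, oblong below 0.02 m/s and horizontal distance between small_round_mid and holder_small_round below 0.01 m and z of small_round_mid in the frame of holder_small_round below 0.038 m and horizontal distance between square_mid and holder_square below 0.01 m and z of square_mid in the frame of holder_square below 0.038 m and horizontal distance between oblong_mid and holder_oblong below 0.01 m and z of oblong_mid in the frame of holder_oblong below 0.038 m and angle between cleaner_mid's own z axis and vertical below 0.2 rad); the robot touches nothing.
It fails at once if a control or the cleaner bottle is tipped over (more than 0.8 rad from upright) (angle between any of large_round_mid, small_round_mid, square_mid, oblong_mid, cleaner_mid's own z axis and vertical above 0.8 rad).
It fails at once if a control is dropped or thrown: it moves faster than 0.7 m/s while the fingers do not touch it (a fall of more than about 25 mm) ((linear speed of large_round above 0.7 m/s and contact force between the fingers and large_round below 0.01 N) or (linear speed of small_round above 0.7 m/s and contact force between the fingers and small_round below 0.01 N) or (linear speed of square above 0.7 m/s and contact force between the fingers and square below 0.01 N) or (linear speed of oblong above 0.7 m/s and contact force between the fingers and oblong below 0.01 N)).
It also fails if it takes over 109 s, if anything falls off the work surface, if the arm or the gripper's body presses on something with over 40 N, if the wrist force passes 120 N, or if a joint passes its speed limit or range.

ROBOT

A 6-joint arm with a two-finger parallel gripper is mounted at the origin on the work surface. World frame = base frame: x ahead of the robot, y to its left, z up, the work surface at z = 0. Lengths are in m, angles in rad, forces in N, time in s.
With the tool pointing down it reaches from about 0.4 to 0.925 m from the base axis. Payload 3.4 kg.
Tool frame: the origin (TCP) lies at the very end of the fingers, on their centre line; the grasp point (between the pads) lies 19 mm behind it (r.pinch_z is the distance from the TCP to the grasp point, in m); x points along the fingers, z is the direction in which the jaws open and shut, and the axes are right-handed (so a half turn about x gives the same grasp; the last joint's range is limited). The gripper opens to 85 mm and grips with 20 to 120 N. Pads are 22 mm wide; open, the fingers measure 114 mm over their backs; the gripper's body (76 mm by 85 mm) begins 54 mm behind the grasp point. The pads swing forward as they close: fully open they stand 13 mm farther back than shut.
Start: joints at [-0.073, 0.307, 1.506, -0, 1.328, -0.073], TCP at [0.575, -0, 0.231] pointing down, gripper open.
Joint ranges: [-3.12, 3.12], [-1.05, 2.28], [0.14, 2.33], [-1.42, 4.57], [0.1, 2.73], [-2.68, 2.68]. Speed limits (rad/s): [2.57, 2.57, 3.14, 3.14, 3.14, 3.14].

INTERFACE

Orientations are given as a rotation vector (axis times angle).
In Python, from workcell import r, status, snapshot, finish_job gives the robot as it stands. Calls block until the motion is done:
- r.goto(position, orientation): joint-space move of the TCP to a pose.
- r.line_to(position, orientation=None, speed=0.15, max_force=None): straight line of the TCP; orientation=None keeps the orientation; speed is the mean speed in m/s. With max_force (N) it stops when the force on the tool has changed by that much, and returns True; else False.
- r.goto_joints(angles): joint-space move.
- r.gripper_to(opening): finger opening in m; the grip force is fixed at half the most; returns when the fingers have stopped.
- r.pause(seconds).
- r.inverse_kinematics(position, orientation): joint angles nearest the present ones, or None.
- status.read_state(): the state.
- snapshot(name): name is "scene" or "side" or "wrist"; returns a dict with "image" (480x640x3 uint8, red, green, blue), "fx", "fy", "cx", "cy" (pixels), "cam_to_world" (4x4, takes a point from camera to world coordinates); the wrist camera has in their place "mount" (4x4, takes a point from camera to tool coordinates, whose origin is the TCP and whose axes are the tool frame's). Camera axes: x right, y down, z forward; pixel columns grow to the right and rows downward; lengths in m; the calibration is good to about 2 mm. A picture is of the moment at which its call begins: read the wrist's pose just before it. There is no depth.
A pose or a line that the arm cannot do raises r.PlanningError and nothing moves.
- finish_job(): hands the job in, once; it reports no verdict.
The state is a dict: "time_s": time; "joint_positions": joint angles; "qvel": joint speeds; "tau": joint torques, N m; "tcp_pos": TCP position; "ee_rot": TCP orientation; "force": force on the tool from outside, world axes, zero at the start; "wrist_torque": the same for the moment, N m; "gripper_width": finger opening in m.
Only numpy, scipy, OpenCV 4.12 (cv2) and the standard library are available. Lean on these libraries where they do the work, as an engineer would, in place of code of your own. Each camera call takes 0.05 s, during which the arm holds its last target.

## Working session

There is one attempt and no reset: what is moved stays moved. The work goes in short steps, each a Python script; the robot and the scene stay as the last script left them, time stands still between calls to the robot, and variables do not carry over. Pictures are saved under pics/ and viewed, and the job is handed in when it is done.

```bash
ls; mkdir -p pics; python3 - <<'E'
from workcell import r, status, snapshot
import cv2,numpy as np
s=status.read_state();print(s['time_s'],s['tcp_pos'],s['ee_rot'],s['gripper_width'],r.pinch_z)
for n in ['scene','side','wrist']:
    d=snapshot(n);cv2.imwrite(f'pics/{n}0.png',d['image'][:,:,::-1])
    print(n,d['fx'],d['fy'],d['cx'],d['cy']);print(np.round(d.get('cam_to_world',d.get('mount')),4))
E
```

```text
pics
0.0 [5.74302442e-01 1.15526457e-05 2.30382733e-01] [1.92852999e-04 1.57283653e+00 7.77492101e-05] 0.08491237464286218 0.0187
scene 559.8700783048666 559.8700783048666 326.3201384167168 237.4887927630913
[[ 0.2535  0.6002 -0.7586  1.3646]
 [ 0.9672 -0.1432  0.2098 -0.3515]
 [ 0.0173 -0.7869 -0.6168  0.7156]
 [ 0.      0.      0.      1.    ]]
side 556.7315416061019 556.7315416061019 322.89988609309717 229.87107606365907
[[ 0.946  -0.2357  0.2224  0.2463]
 [-0.324  -0.6783  0.6595 -1.0172]
 [-0.0046 -0.696  -0.7181  1.0787]
 [ 0.      0.      0.      1.    ]]
wrist 416.641113812538 416.641113812538 320.41011968935277 245.34649600050022
[[-3.000e-04 -3.173e-01  9.483e-01 -1.436e-01]
 [-1.100e-03 -9.483e-01 -3.173e-01  8.260e-02]
 [ 1.000e+00 -1.100e-03 -0.000e+00  3.000e-04]
 [ 0.000e+00  0.000e+00  0.000e+00  1.000e+00]]
```

View pics/scene0.png

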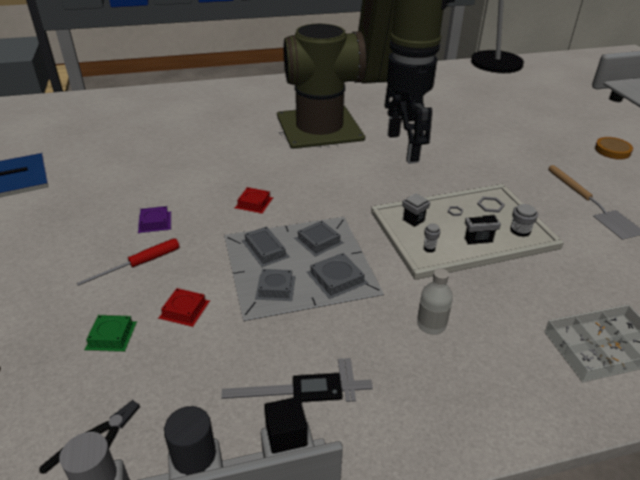

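View pics/side0.png

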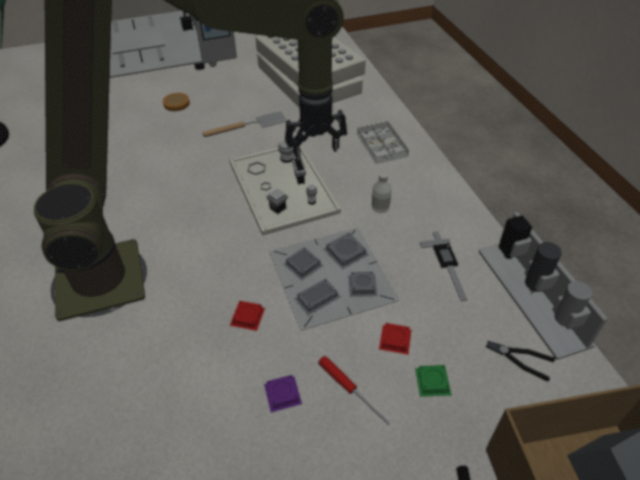

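View pics/wrist0.png

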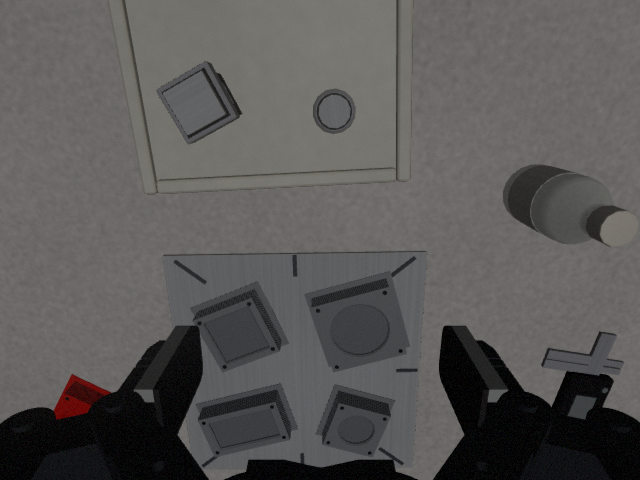

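The tray is on the robot's left (scene view, about 465,228), and the grey plate is to its right (300,265). The wrist view shows all four grey holders: square (238,335), large (360,330), oblong (245,428) and small (355,430). It also shows two controls. Next I'll get rough positions and take a better view of each area.

```bash
cat > h.py <<'E'
from workcell import r, status, snapshot, finish_job
import cv2,numpy as np
from scipy.spatial.transform import Rotation as R
def T(s):
    M=np.eye(4);M[:3,:3]=R.from_rotvec(s['ee_rot']).as_matrix();M[:3,3]=s['tcp_pos'];return M
def snap(n,save=None):
    s=status.read_state();d=snapshot(n)
    d['C']=d['cam_to_world'] if n!='wrist' else T(s)@d['mount']
    if save:cv2.imwrite(f'pics/{save}.png',d['image'][:,:,::-1]);np.savez(f'pics/{save}.npz',**{k:v for k,v in d.items()})
    return d
def load(n): 
    z=np.load(f'pics/{n}.npz');return {k:z[k] for k in z.files}
def cast(d,uv,z):
    uv=np.atleast_2d(np.asarray(uv,float))
    v=np.c_[(uv[:,0]-d['cx'])/d['fx'],(uv[:,1]-d['cy'])/d['fy'],np.ones(len(uv))]@d['C'][:3,:3].T
    o=d['C'][:3,3];return (o+v*((z-o[2])/v[:,2])[:,None])[:,:2]
def proj(d,p):
    q=np.linalg.inv(d['C'])@np.r_[p,1];return np.array([d['fx']*q[0]/q[2]+d['cx'],d['fy']*q[1]/q[2]+d['cy']])
def ori(yaw): # yaw of jaw direction (tool z) about world z, 0 = +x
    return (R.from_euler('z',yaw)*R.from_rotvec([0,np.pi/2,0])).as_rotvec()
E
python3 - <<'E'
from h import *
d=snap('wrist','w1'); 
for n,u,z in [('sq',(195,105),.064),('sm',(334,110),.064),('Hsq',(238,335),.024),('HL',(360,330),.024),('Hob',(245,428),.024),('Hs',(355,430),.024),('plateTL',(164,254),.004),('plateTR',(426,251),.004),('trayBL',(150,190),.02),('trayBR',(408,180),.02)]: print(n,cast(d,u,z))
d=snap('scene')
for n,u in [('large',(525,215)),('obl',(482,225)),('sq',(416,203)),('sm',(432,231))]: print(n,cast(d,u,.064))
for u in [(434,320)]: print(cast(d,u,.01))
E
```

```text
sq [[0.48617497 0.08341054]]
sm [[0.58431981 0.0799462 ]]
Hsq [[ 0.49569109 -0.1247503 ]]
HL [[ 0.6120737  -0.11939608]]
Hob [[ 0.49595509 -0.23453225]]
Hs [[ 0.61028903 -0.23710843]]
plateTL [[ 0.42683299 -0.04968887]]
plateTR [[ 0.67384183 -0.04686082]]
trayBL [[0.42822703 0.0143929 ]]
trayBR [[0.64917311 0.02279646]]
large [[0.58495114 0.27737432]]
obl [[0.59553646 0.17686795]]
sq [[0.49465503 0.07897145]]
sm [[0.59075918 0.07337063]]
[[0.76343034 0.01103675]]
```

```bash
python3 - <<'E'
from h import *
r.goto([.55,.17,.27],ori(0)); d=snap('wrist','tray')
r.goto([.55,-.19,.27],ori(0)); d=snap('wrist','plate')
print(status.read_state()['time_s'],status.read_state()['tcp_pos'])
E
```

```text
2.4333 [ 0.55021676 -0.18891221  0.26997773]
```

View pics/tray.png

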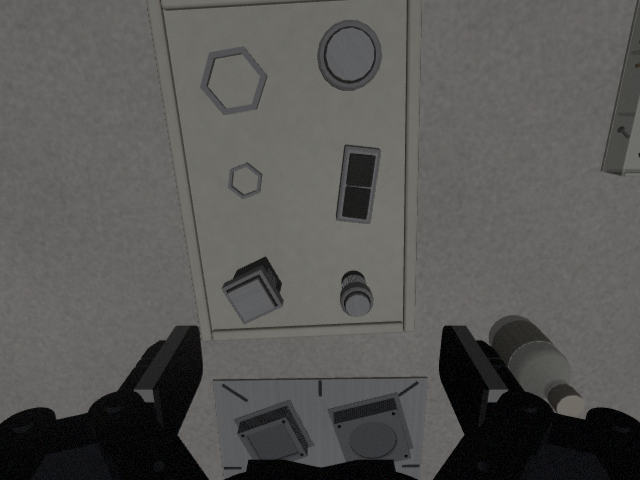

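View pics/plate.png

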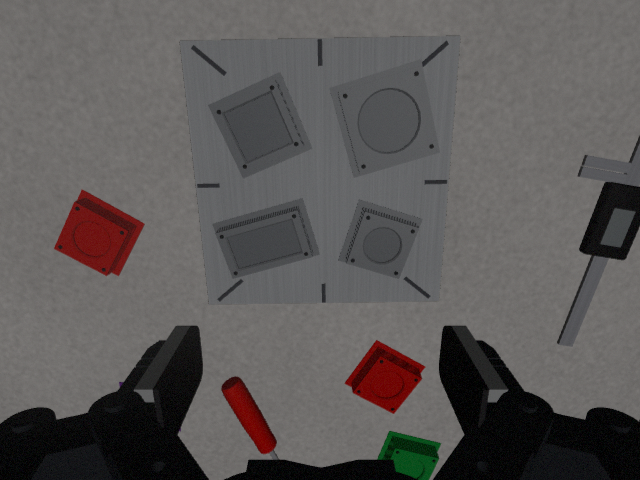

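The tray view shows the large button (350,54), rocker (358,184), square (253,290), small button (356,297) and the two nuts. In the plate view the holders are square (260,125), large (388,120), oblong (265,242) and small (382,244), with red and green decoys outside the plate. I'll enlarge both to pick edges.

```bash
python3 - <<'E'
import cv2,numpy as np
a=cv2.imread('pics/tray.png');b=cv2.imread('pics/plate.png')
def crop(im,x,y,w,h,f,g):
    return cv2.resize(cv2.convertScaleAbs(im[y:y+h,x:x+w],alpha=g),None,fx=f,fy=f,interpolation=cv2.INTER_CUBIC)
t=np.vstack([np.hstack([crop(a,300,5,100,100,4,1.6),crop(a,310,130,100,100,4,1.6)])[:300],np.hstack([crop(a,205,245,100,75,4,1.6),crop(a,305,245,100,75,4,1.6)])])
cv2.imwrite('pics/tz.png',t)
cv2.imwrite('pics/pz.png',crop(b,195,45,260,245,2.4,1.6)[:600,:800])
E
```

```text
(no output)
```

View pics/tz.png

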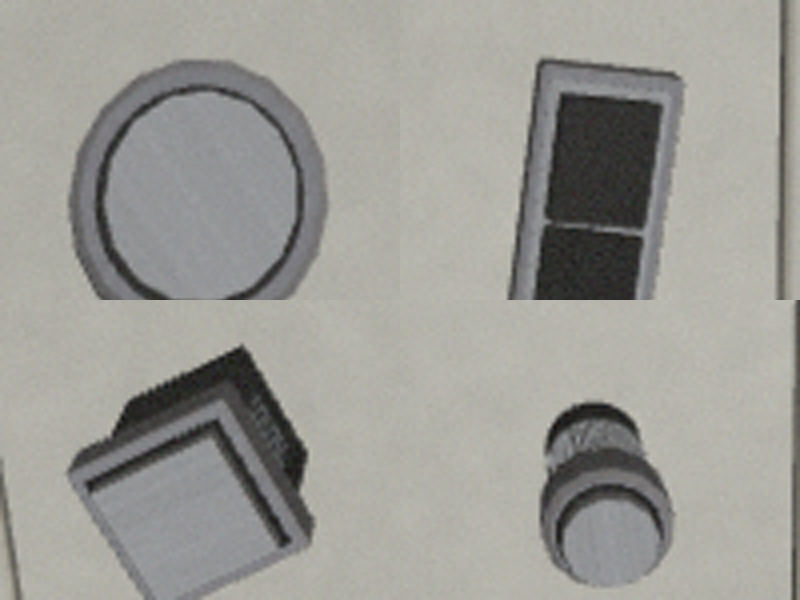

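View pics/pz.png

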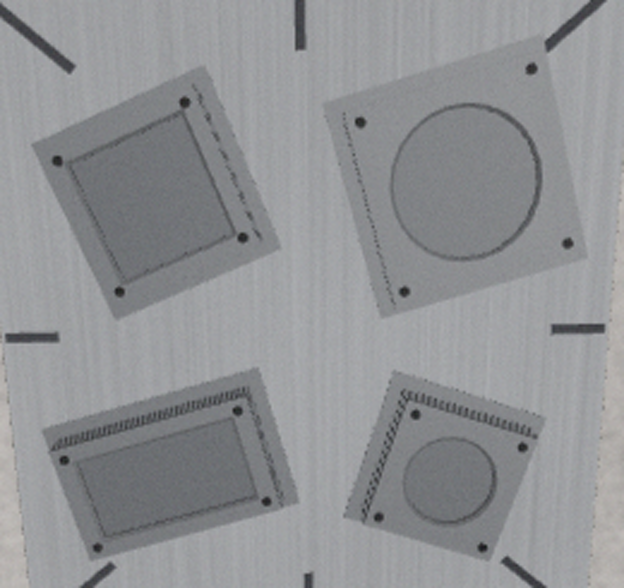

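```bash
cat > det.py <<'E'
from h import *
d=load('plate');g=cv2.cvtColor(d['image'],cv2.COLOR_RGB2GRAY)
big=cv2.resize(g,None,fx=4,fy=4,interpolation=cv2.INTER_CUBIC)
m=cv2.inRange(big,0,48)
n,l,st,ce=cv2.connectedComponentsWithStats(m)
H={'square':(260,125),'large_round':(388,120),'oblong':(265,242),'small_round':(382,244)}
pts=[(ce[i]-1.5)/4 for i in range(1,n) if 60<st[i,4]<700 and max(st[i,2:4])<34 and abs(st[i,2]-st[i,3])<10]
pts=[p for p in pts if min(np.hypot(*(p-np.array(c))) for c in H.values())<60]
print(len(pts))
hold={}
for k,c in H.items():
    q=np.array([p for p in pts if min(H,key=lambda j:np.hypot(*(p-np.array(H[j]))))==k])
    w=cast(d,q,.024);c0=w.mean(0)
    a=np.argsort(np.arctan2(*(w-c0).T[::-1]));w=w[a]
    e=[w[(i+1)%4]-w[i] for i in range(4)] if len(w)==4 else []
    if len(w)==4:
        L=[np.linalg.norm(x) for x in e];ang=[np.arctan2(x[1],x[0]) for x in e]
        hold[k]=(c0,[np.degrees(x) for x in ang])
    print(k,len(w),c0.round(4),np.round(L,4),np.degrees(ang).round(1), (w[0]+w[2]-w[1]-w[3]).round(4))
E
python3 det.py
python3 - <<'E'
from h import *
d=load('tray');im=cv2.cvtColor(d['image'],cv2.COLOR_RGB2BGR)
for n,p in [('bg',(290,130)),('Lpl',(350,54)),('Lring',(325,50)),('sqcap',(253,300)),('sqring',(228,290)),('rock',(360,165)),('oring',(343,190))]:
    x,y=p;print(n,im[y-2:y+3,x-2:x+3].reshape(-1,3).mean(0))
E
```

```text
16
square 4 [ 0.4939 -0.125 ] [0.0521 0.0521 0.0521 0.0522] [  22.9  112.8 -157.1  -67.2] [-0. -0.]
large_round 4 [ 0.6117 -0.1194] [0.0643 0.0642 0.0641 0.0642] [  16.5  106.5 -163.6  -73.6] [-0.0001 -0.0001]
oblong 4 [ 0.4946 -0.2362] [0.0741 0.0401 0.0741 0.0401] [  16.1  106.  -163.8  -73.9] [0.     0.0001]
small_round 4 [ 0.6111 -0.237 ] [0.046  0.046  0.0461 0.0461] [ -17.3   72.6  162.6 -107.3] [ 0.0001 -0.0001]
bg [103.32 108.64 109.4 ]
Lpl [94.76 93.64 92.84]
Lring [57.56 56.88 57.08]
sqcap [95.12 93.56 93.12]
sqring [51.56 50.68 51.08]
rock [30.88 31.36 31.52]
oring [75.92 74.52 74.04]
```

The holder fits agree with their known geometry to 0.1 mm. The controls come next.

```bash
cat > det2.py <<'E'
from h import *
import sys
def controls(d):
    im=cv2.resize(d['image'],None,fx=4,fy=4,interpolation=cv2.INTER_CUBIC)
    im=cv2.GaussianBlur(im,(0,0),3).astype(int)
    g=im.mean(2);metal=(im[:,:,0]-im[:,:,2]<2)
    bright=(metal&(g>86)).astype(np.uint8);dark=(g<48).astype(np.uint8)
    out={}
    for k,c,z,m in [('large_round',(350,54),.070,bright),('small_round',(356,303),.070,bright),('square',(253,300),.070,bright),('oblong',(360,165),.070,cv2.morphologyEx(dark,cv2.MORPH_CLOSE,np.ones((17,17))))]:
        n,l=cv2.connectedComponents(m,connectivity=4)
        b=(l==l[c[1]*4,c[0]*4]).astype(np.uint8)
        ct=max(cv2.findContours(b,0,1)[0],key=cv2.contourArea)[:,0]
        w=cast(d,(ct-1.5)/4,z)
        rc=cv2.minAreaRect((w*1e4).astype(np.float32));mm=cv2.moments((w*1e5).astype(np.float32))
        cen=np.array([mm['m10'],mm['m01']])/mm['m00']/1e5
        rcc=np.array(rc[0])/1e4
        print(k,'centroid',cen.round(4),'rect',rcc.round(4),np.round(rc[1],0)/10,'mm',round(rc[2],1))
        out[k]=(cen,rcc,rc[2])
    return out
if __name__=='__main__': controls(load('tray'))
E
python3 det2.py
```

```text
large_round centroid [0.5725 0.2886] rect [0.5725 0.2887] [34.5 34.8] mm 0.3
small_round centroid [0.5841 0.0784] rect [0.584  0.0786] [20.8 20.1] mm 90.0
square centroid [0.4868 0.0837] rect [0.4868 0.0836] [31. 31.] mm 27.3
oblong centroid [0.5814 0.1883] rect [0.5814 0.1882] [53.2 20.6] mm 84.0
```

Controls found with cap sizes close to nominal. To find any hand-eye bias I'll look at the plate again with the wrist turned ±90°.

```bash
cat > det3.py <<'E'
from h import *
H0={'square':(.4939,-.125),'large_round':(.6117,-.1194),'oblong':(.4946,-.2362),'small_round':(.6111,-.2370)}
def holders(d):
    g=cv2.cvtColor(d['image'],cv2.COLOR_RGB2GRAY)
    big=cv2.resize(g,None,fx=4,fy=4,interpolation=cv2.INTER_CUBIC)
    n,l,st,ce=cv2.connectedComponentsWithStats(cv2.inRange(big,0,48))
    pts=[(ce[i]-1.5)/4 for i in range(1,n) if 60<st[i,4]<700 and max(st[i,2:4])<34 and abs(st[i,2]-st[i,3])<10]
    W=cast(d,pts,.024);o={}
    for k,c in H0.items():
        w=W[np.hypot(*(W-c).T)<.056];o[k]=(len(w),w.mean(0))
    return o
E
python3 - <<'E'
from det3 import *
p=holders(load('plate'))
for n,yaw,pos in [('pp',np.pi/2,[.56,-.18,.27]),('pm',-np.pi/2,[.545,-.18,.27])]:
    r.goto(pos,ori(yaw));r.pause(.2);d=snap('wrist','plate_'+n);q=holders(d)
    for k in q: print(n,k,q[k][0],(q[k][1]*1e3).round(2),((q[k][1]-p[k][1])*1e3).round(2))
s=status.read_state();print(s['time_s'],s['tcp_pos'],s['joint_positions'])
E
```

```text
pp square 4 [ 494.13 -124.86] [0.27 0.1 ]
pp large_round 4 [ 612.03 -119.29] [0.33 0.07]
pp oblong 4 [ 494.82 -236.14] [0.26 0.08]
pp small_round 9 [ 595.36 -231.43] [-15.73   5.62]
pm square 4 [ 493.74 -124.74] [-0.12  0.23]
pm large_round 4 [ 611.64 -119.19] [-0.06  0.17]
pm oblong 4 [ 494.45 -235.99] [-0.11  0.23]
pm small_round 4 [ 610.98 -236.81] [-0.11  0.24]
6.9583 [ 0.54501415 -0.17999956  0.26999652] [-3.92600122e-01  2.78642650e-01  1.44807127e+00  3.63670807e-05
  1.41486547e+00  1.17812197e+00]
```

Hand-eye bias is only about 0.2 mm. I'll start with the large button.

```bash
cat > pp.py <<'E'
from h import *
C={'large_round':((.5725,.2886),0,(.6118,-.1192),0,.050,.003),
'small_round':((.5841,.0785),0,(.611,-.2369),0,.031,.0005),
'square':((.4868,.0837),np.radians(27.3),(.4939,-.1248),np.radians(22.9),.042,.002),
'oblong':((.5814,.1883),np.radians(-6),(.4946,-.2361),np.radians(-73.9),.030,.0005)}
def show(t):
    s=status.read_state();print(t,round(s['time_s'],2),np.round(s['tcp_pos'],4),'w',round(s['gripper_width'],4),'F',np.round(s['force'],1))
def pick(k):
    (x,y),a,_,_,w,dz=C[k];z=.014+.043-r.pinch_z-dz
    r.gripper_to(.085);r.goto([x,y,.16],ori(a));r.line_to([x,y,z],speed=.12);show('down')
    r.gripper_to(w-.012);r.pause(.2);show('grip')
    r.line_to([x,y,.18],speed=.12);show('up')
def place(k):
    _,_,(x,y),a,w,dz=C[k];z=.010+.043-r.pinch_z-dz
    r.goto([x,y,.18],ori(a));show('over')
    r.line_to([x,y,z+.008],speed=.12);r.pause(.1)
    print('contact',r.line_to([x,y,z-.002],speed=.02,max_force=4));show('set')
def release(k):
    _,_,(x,y),a,w,dz=C[k];z=status.read_state()['tcp_pos'][2]
    r.gripper_to(w+.016);r.pause(.1);r.line_to([x,y,.18],speed=.12);show('rel')
E
python3 - <<'E'
from pp import *
pick('large_round');snap('wrist','gripL');snap('scene','gripLs')
E
```

```text
down 10.12 [0.5732 0.2889 0.0361] w 0.0848 F [-0.2  0.3  0.6]
grip 10.77 [0.5728 0.2888 0.0365] w 0.0476 F [-1.7 -0.4  4.5]
up 12.12 [0.5718 0.2883 0.1789] w 0.0479 F [-0.2 -0.3 -2.6]
```

View pics/gripL.png

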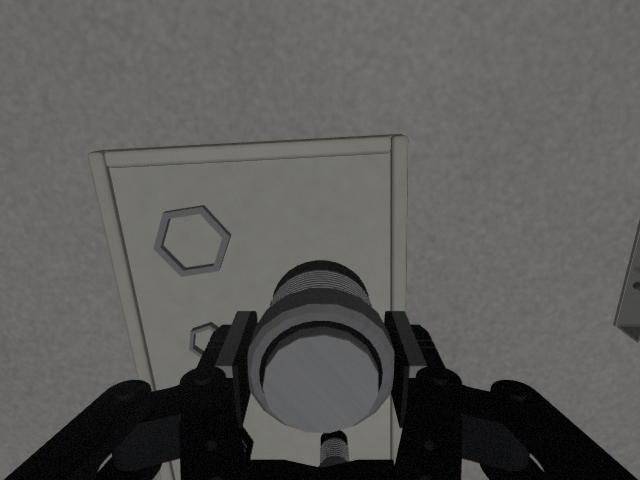

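View pics/gripLs.png

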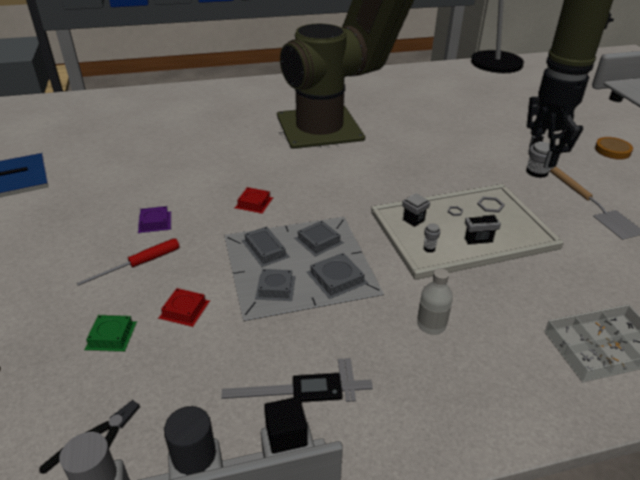

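The large button is gripped upright: cap at (322,370) between the pads in the wrist view, and clear of the tray at (540,160) in the scene. Next I'll set it down.

```bash
python3 - <<'E'
from pp import *
place('large_round');snap('scene','setL')
d=snap('wrist','setLw')
E
python3 -c "
import cv2;a=cv2.imread('pics/setL.png')[200:350,200:400];b=cv2.imread('pics/setLw.png')
cv2.imwrite('pics/setL2.png',cv2.resize(a,None,fx=4,fy=4))"
```

```text
over 13.74 [ 0.612 -0.118  0.18 ] w 0.0476 F [-0.  -0.3 -2.6]
contact True
set 15.57 [ 0.612  -0.1193  0.0325] w 0.0477 F [0.1 0.7 3.5]
```

View pics/setL2.png

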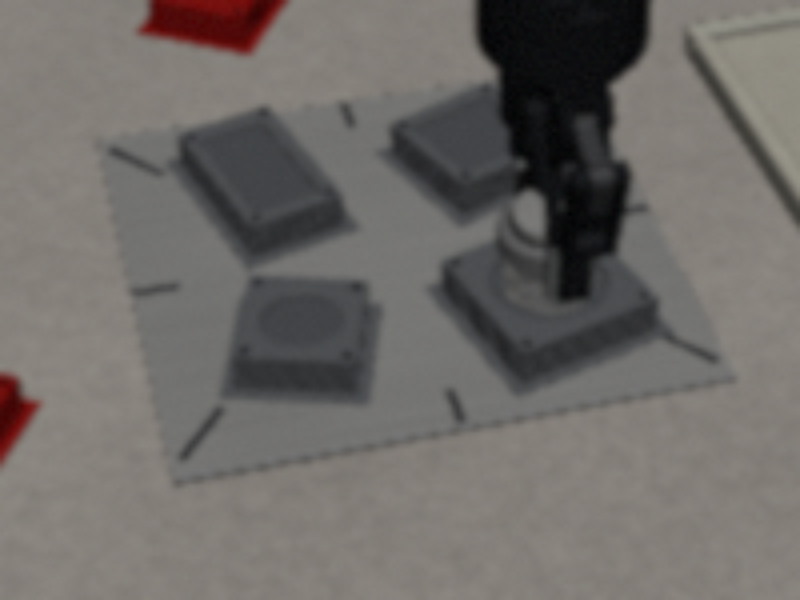

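View pics/setLw.png

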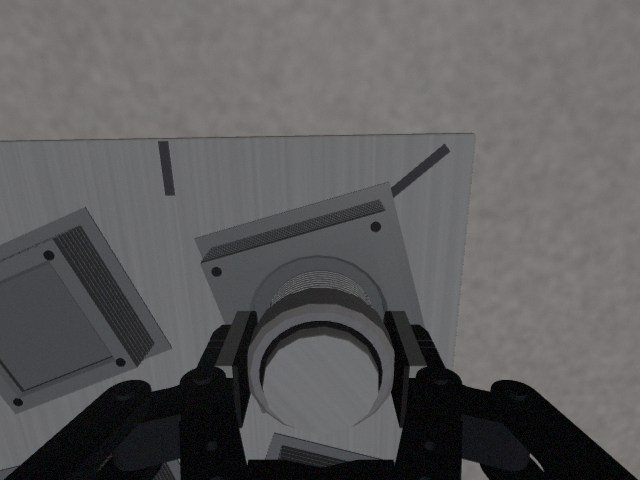

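The button sits centred in the pocket (barrel at 320,285), and contact came exactly at the pick height less the 4 mm floor difference. I'll release it and move on to the small button.

```bash
python3 - <<'E'
from pp import *
release('large_round')
pick('small_round');snap('wrist','gripS')
place('small_round');snap('wrist','setS')
E
python3 -c "
import cv2,numpy as np
cv2.imwrite('pics/S2.png',np.hstack([cv2.resize(cv2.imread(f'pics/{n}.png'),(400,300)) for n in ('gripS','setS')]))"
```

```text
rel 17.48 [ 0.6111 -0.119   0.1791] w 0.066 F [-0.2 -0.   0.2]
down 19.8 [0.5848 0.0784 0.0385] w 0.085 F [0.1 0.7 0.7]
grip 20.56 [0.5843 0.0785 0.0384] w 0.0287 F [-1.5 -0.7  5.9]
up 21.89 [0.5834 0.0784 0.1791] w 0.0289 F [-0.1 -0.2 -0.8]
over 23.15 [ 0.611  -0.2355  0.1798] w 0.0289 F [-0.4 -0.1 -0.6]
contact True
set 24.98 [ 0.6111 -0.237   0.0344] w 0.029 F [-0.1 -0.1  4.5]
```

View pics/S2.png

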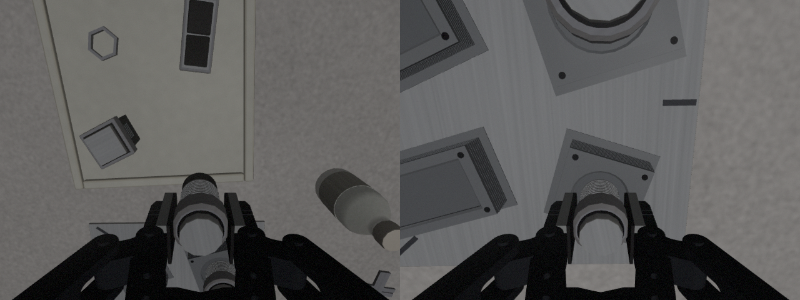

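The small button is in its pocket (right half, about 600,190) at the expected height. The large one still stands (top right). Next: the square, then the rocker.

```bash
python3 - <<'E'
from pp import *
release('small_round')
pick('square');snap('wrist','gripQ')
place('square');snap('wrist','setQ')
E
python3 -c "
import cv2,numpy as np
cv2.imwrite('pics/Q2.png',np.hstack([cv2.resize(cv2.imread(f'pics/{n}.png'),(400,300)) for n in ('gripQ','setQ')]))"
```

```text
rel 26.81 [ 0.6104 -0.2366  0.179 ] w 0.0472 F [ 0.5 -0.  -0.3]
down 29.76 [0.4874 0.0837 0.0367] w 0.0849 F [-0.  -0.3 -1. ]
grip 30.43 [0.487  0.0837 0.037 ] w 0.0412 F [-1.2 -0.2  5.7]
up 31.78 [0.4861 0.0836 0.1792] w 0.041 F [-0.2 -0.3 -1.9]
over 32.67 [ 0.4936 -0.124   0.1796] w 0.041 F [-1.   0.6 -1. ]
contact True
set 34.52 [ 0.4941 -0.1249  0.033 ] w 0.0414 F [-0.9  0.3  5.2]
```

View pics/Q2.png

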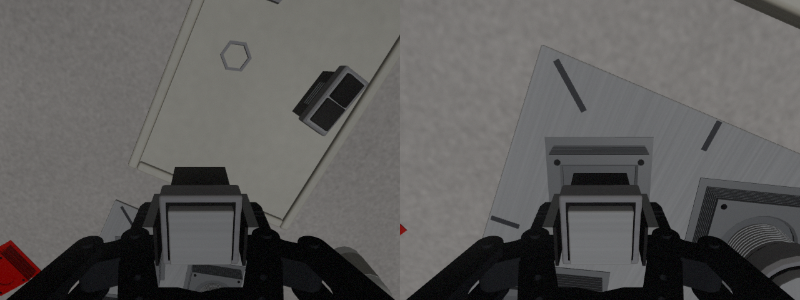

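The square button is aligned with its pocket (right half, about 600,185) and on the floor at the expected height. The rocker is next.

```bash
python3 - <<'E'
from pp import *
release('square')
pick('oblong');snap('wrist','gripO')
place('oblong');snap('wrist','setO')
E
python3 -c "
import cv2,numpy as np
cv2.imwrite('pics/O2.png',np.hstack([cv2.resize(cv2.imread(f'pics/{n}.png'),(400,300)) for n in ('gripO','setO')]))"
```

```text
rel 36.36 [ 0.4933 -0.1246  0.1793] w 0.058 F [-0.5  0.9  0.3]
down 39.15 [0.5821 0.1884 0.0385] w 0.0851 F [ 0.2 -0.6  0.1]
grip 39.9 [0.5818 0.1885 0.0384] w 0.0289 F [-0.6 -0.2  6.1]
up 41.23 [0.5807 0.1881 0.179 ] w 0.0288 F [ 0.2  0.2 -1.6]
over 42.88 [ 0.4951 -0.2353  0.18  ] w 0.0288 F [ 0.6  0.1 -0.9]
contact True
set 44.7 [ 0.4948 -0.2362  0.0343] w 0.0288 F [-1.   0.1  5.4]
```

View pics/O2.png

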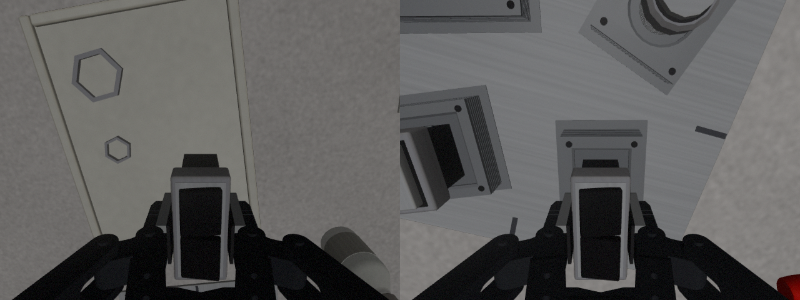

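The rocker is in its pocket and aligned (right half, about 600,165), at the expected height. I'll release it and check all four from above.

```bash
python3 - <<'E'
from pp import *
release('oblong')
r.goto([.55,-.19,.27],ori(0));r.pause(.3)
d=snap('wrist','final');snap('scene','finalS');show('end')
# measure caps
im=cv2.resize(d['image'],None,fx=4,fy=4,interpolation=cv2.INTER_CUBIC)
g=cv2.GaussianBlur(im,(0,0),3).astype(int).mean(2)
for k in C:
    c=C[k][2];p=proj(d,[*c,.066]);print(k,p.round(0),g[int(p[1]*4),int(p[0]*4)])
E
python3 -c "
import cv2
a=cv2.imread('pics/final.png')[10:310,170:490];cv2.imwrite('pics/final2.png',cv2.convertScaleAbs(cv2.resize(a,None,fx=2,fy=2),alpha=1.6))"
```

```text
rel 46.52 [ 0.494  -0.2358  0.1792] w 0.0463 F [-0.9 -0.8  0.3]
end 48.01 [ 0.5498 -0.1901  0.2699] w 0.0462 F [ 0.7  0.2 -0. ]
large_round [398. 121.] 106.33333333333333
small_round [389. 259.] 107.33333333333333
square [250. 129.] 105.66666666666667
oblong [258. 259.] 46.0
```

View pics/final2.png

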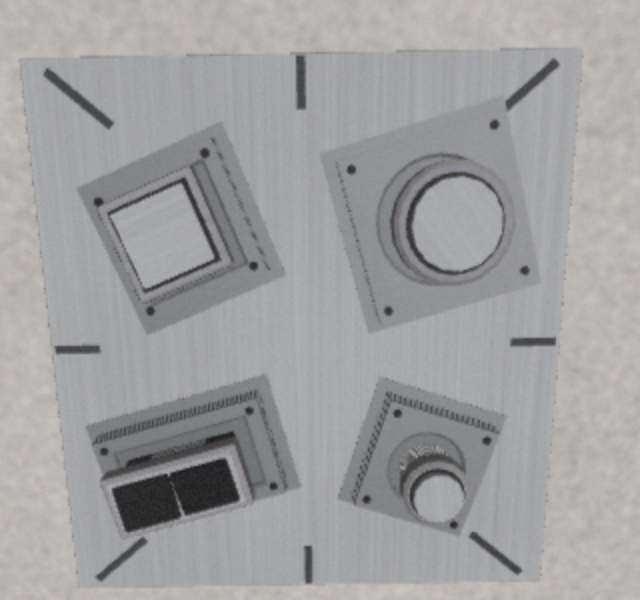

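View pics/finalS.png

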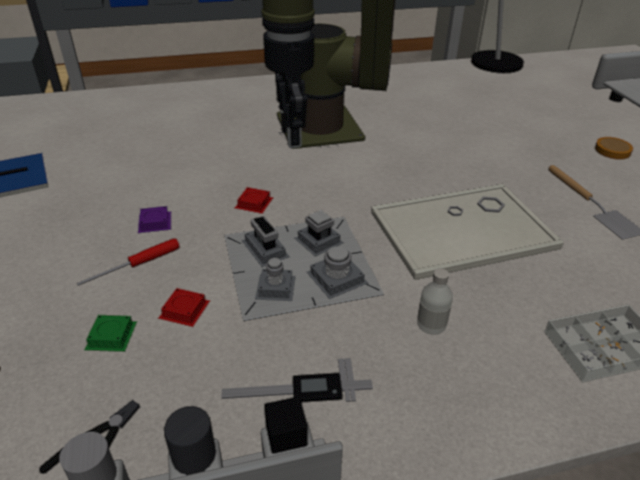

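All four controls stand upright. Cap centres in the view are about (398,121), (389,258), (251,128) and (259,257), within 2 px of the predicted seated positions. The bottle stands at (434,305) and the arm is clear, so I'm handing in.

```bash
python3 -c "
from h import *
finish_job()"
```

```text
the job is handed in; nothing more can be done
```

All four controls are standing upright in their own grey holders, and I handed the job in at about 48 s of the 109 s allowed. `finish_job()` gives no verdict, so what follows is my own checking.

- **Locating:** I found the holders from their corner dots in the wrist views. Views with the wrist turned ±90° agreed to about 0.2 mm, apart from one small-holder reading that picked up stray dots, which I left out. I found the controls from their caps.
- **Placing:** Each control was gripped by its head and lowered slowly until it touched the pocket floor. In all four cases contact came within about 0.3 mm of the expected seated height.
- **Last check:** The cap centres were within about 2 px (roughly 2 mm) of where fully seated, centred controls should appear. I read those centres off an enlarged picture by eye. In the final scene view the bottle is standing and the arm is clear of everything.

No other check failed or disagreed.

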